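# Clear the jammed filling spout

### The arm

A 6-joint arm with a two-finger parallel gripper is mounted at the origin on the work surface. World frame = base frame: x ahead of the robot, y to its left, z up, the work surface at z = 0. Lengths are in m, angles in degrees, forces in N, time in s.
With the tool pointing down it reaches from about 0.4 to 0.825 m from the base axis. Payload 7 kg.
Tool frame: the origin (TCP) lies on the centre line of the jaws, within the pads' length; the fingertips stand 22 mm ahead of it and the grasp point (between the pads) lies 3 mm ahead of it; z points along the fingers, y is the line along which they close (so a half turn about z gives the same grasp; the last joint's range is limited). The gripper opens to 88 mm and grips with 3 to 60 N. Pads are 19 mm wide; open, the fingers measure 130 mm over their backs; the gripper's body (78 mm by 193 mm) begins 47 mm behind the grasp point.
Start: joints at [-52.649, 20.546, 0.682, 0, -70.136, -16.507], TCP at [0.24, -0.631, 0.249] pointing down, gripper open.
Joint ranges: [-176.03, 176.03], [-82.01, 121.73], [-58.28, 71.71], [-173.87, 95.51], [-174.79, -0.11], [-173.66, 173.66]. Speed limits (degrees/s): [136.94, 136.94, 172.46, 180, 180, 180].

### API

Orientations are given as [roll, pitch, yaw] about the fixed x, y, z axes, in that order (R = Rz(yaw) Ry(pitch) Rx(roll)).
In Python, from plant import get_state, cams, r gives the robot as it stands.
- The arm moves only by the tool apply_moves, never from a script. Its argument "targets" is a list of rows, each an object with "dp": the shift along the world's x, y, z in m, a list of three; "yaw": the turn about the world's z in degrees. In form: [{"dp": [x, y, z], "yaw": yaw}, ...]. A call has 1 to 20 rows; each row is the pose to reach, as a shift and turn from the pose commanded when the call began; what a row does not reach only later rows make up. A row lasts 1/12 s, in which the tool goes at most 41.7 mm and 7.16 degrees, less where a joint would pass 70% of its speed; a pose out of reach is approached as far as the arm can. A call with a gripper value outside its range is refused whole. "grip" is the gripper command: -1 is fully open, 1 is shut, values between are in proportion, set as the call begins (left out, the last holds). The fingers move at their own pace and stop on an object; "squeeze" is the grip in N (left out, the last holds). Time passes only in rows, so rows that repeat a pose let the fingers close. It gives the time, the measured TCP pose, the force, the opening and the grip force at its end, in the units of the state.
- get_state(): the state, without advancing time (a new reading comes with each control period).
- cams.capture(name): name is "scene" or "top" or "wrist"; returns a dict with "image" (384x512x3 uint8, red, green, blue), "range_z" (384x512 float32, m along the optical axis (not along the pixel's ray), 0 where there is no reading), "fx", "fy", "cx", "cy" (pixels), "R" (3x3) and "t" (3): a world point X has camera coordinates R X + t; the wrist camera has in their place "T_tool_cam" (4x4, takes a point from camera to tool coordinates, whose origin is the TCP and whose axes are the flange's). Camera axes: x right, y down, z forward; pixel columns grow to the right and rows downward; lengths in m; the calibration is good to about 2 mm. A picture is of the moment at which its call begins: read the wrist's pose just before it.
- r.close_job(): hands the job in; it is judged then, once.
The state is a dict: "time_s": time; "joints": joint angles; "qd": joint speeds; "joint_torque": joint torques, N m; "tcp_pos": TCP position; "eef_rot": TCP orientation; "contact_force": force on the tool from outside, world axes, zero at the start; "moment": the same for the moment, N m; "gripper_width": finger opening in m; "gripper_force": force on a finger pad.
Only numpy, scipy, OpenCV 4.12 (cv2) and the standard library are available. Lean on these libraries where they do the work, as an engineer would, in place of code of your own. Each camera call takes 0.05 s, during which the arm holds its last target. There are 200 camera calls.

### The job

A cork bung is jammed in the clear spout of the jar-filling stand. Take the wooden pusher out of its parking block, feel its rod down through the hole in the steel filling cup above the spout, never pressing hard on the cup or stand (under 18 N), and push the bung out of the bottom so that it drops into the bowl beneath; then put the pusher back fully home in its block. Leave the bowl and the other kitchenware where they are.

Things in the scene. Friction and masses are not known exactly. Their poses are not given: they have to be found in the camera images.
- stand: Filling stand, fixed: wooden board 150 x 190 mm, 12 mm thick; origin at the centre of the board's underside, z up. A post 18 mm thick, 116 mm high, stands 75 mm from the origin along +y; its arms hold the spout and filling cup. The pusher must never press on any part of the stand or cup with more than 18 N, nor the robot itself with more than 5 N.
- spout_end (a point): Centre of the clear upright spout's lower end, 65 mm above the counter, right above the stand's origin. Spout: 39 mm across, bore 32 mm, 65 to 100 mm up. Inside, sprung steel leaves on its +y and -y sides pinch the bung, 67 to 94 mm up (26 mm apart when empty). Pushing the bung takes about 5 to 14 N till its top is below 67 mm; then it drops.
- cup_seat (a point): Spout-axis point 126 mm up, NOT the filling cup's centre: the steel cup above the spout is clamped off it by an unknown 0 to 6 mm along the stand's x and 0 to 4.5 mm along y, either way: feel for it. Its hole: upright, 17 mm wide, 108 to 126 mm up; round it a dished floor rising 0.4 mm per mm to a rim 66 mm wide, 146 mm up. Rigid sideways, springs down 1 mm per 3 N, 8 mm at most.
- pusher: Wooden pusher, 120 g, standing upright in the block: round rod 14 mm thick, tip nearly square-edged (13 mm), from the origin (centre of the rod's lower end) up to 90 mm; round collar 36 mm across from 90 to 96 mm; square handle 24 x 24 mm with sides along the body's x and y axes, from 96 to 146 mm. z runs up from the tip to the handle.
- block: Wooden parking block, fixed, 80 x 80 mm, 95 mm high, with an upright through hole 20 mm wide (3 mm chamfer) in its middle; origin at the centre of its underside. The parked pusher's collar rests on the block's top, so its tip is 5 mm above the counter.
- bung: Cork bung, cylinder 30 mm across and 24 mm long, 20 g, in the clear spout; origin at the centre of its lower face, which starts 70 to 75 mm above the counter.
- bowl: Small glass bowl, 92 mm across, 38 mm high, standing on the stand's board right below the spout; origin at the centre of its underside (12 mm above the counter).
- jar_a: clear glass storage jar with lid, 68 mm across, 75 mm high; bystander; origin at the centre of its underside
- jar_b: smaller clear glass jar with lid, 60 mm across, 60 mm high; bystander; origin at the centre of its underside
- cup_a: green glass cup, 68 mm across, 70 mm high; bystander; origin at the centre of its underside
- cup_b: blue cup, 64 mm across, 60 mm high; bystander; origin at the centre of its underside
- dish: clear open rectangular food container, 120 x 90 mm, 45 mm high; bystander; origin at the centre of its underside
- spoon: wooden spoon lying flat, 170 mm long; bystander; origin at the centre of its underside
Mind the look-alikes: they are no part of the job. Leave any purple look-alike of the bowl alone.

How it is judged (in metres and radians):
On the way, in this order (a step that is already met when the one before it is completed fails the run):
1. the pusher is lifted out of its block (height (world z) of pusher above 0.1 m), for 0.1 s.
2. the bung is out of the spout and in the bowl while the pusher's rod stands down through the filling cup and spout (height (world z) of bung below 0.042 m and horizontal distance between bung and bowl below 0.045 m and height (world z) of pusher below 0.085 m and horizontal distance between pusher and stand below 0.014 m), for 0.05 s.
At the end, for the whole second after the job is handed in: The bung lies still in the bowl (its origin within 45 mm of the bowl's axis and less than 50 mm above the counter); the pusher stands at rest in the block, its tip within 6 mm of the hole's axis and less than 10 mm above the counter (collar within 5 mm of the block's top), upright within 0.1 rad (height (world z) of bung below 0.05 m and horizontal distance between bung and bowl below 0.045 m and linear speed of each of bung, pusher below 0.02 m/s and horizontal distance between pusher and block below 0.006 m and height (world z) of pusher below 0.01 m and angle between pusher's own z axis and vertical below 0.1 rad); the robot touches nothing.
It fails at once if the pusher presses on the filling cup or stand with more than 18 N (contact force between pusher and stand above 18 N).
It fails at once if the robot itself pushes the stand with more than 5 N (contact force between any of the arm, the fingers and stand above 5 N).
It fails at once if the bowl is shifted by more than 20 mm or tipped by more than 0.3 rad (distance of bowl from where it was at the start of the episode above 0.02 m or angle between bowl's own z axis and vertical above 0.3 rad).
It fails at once if a bystander is shifted by more than 20 mm (distance of any of jar_a, jar_b, cup_a, cup_b, dish, spoon from where it was at the start of the episode above 0.02 m).
It also fails if it takes over 72 s, if anything falls off the work surface, if the arm or the gripper's body presses on something with over 40 N, if the wrist force passes 120 N, or if a joint passes its speed limit or range.

## Working session

There is one attempt and no reset: what is moved stays moved. The work goes in short steps, Python scripts to look and compute and a tool call to move; the robot and the scene stay as the last step left them, time stands still between calls to the robot, and variables do not carry over. Pictures are saved under pics/ and viewed, at most 10 in all, crops included, and the job is handed in when it is done.

Besides the shell and the picture viewer there is one more tool, called after ">>>" as name([rows], argument=value, ...), one row to a line, values as JSON. apply_moves: Moves the arm, as the interface text tells. Its arguments: {"type":"object","properties":{"targets":{"type":"array","items":{"type":"object","properties":{"dp":{"type":"array","items":{"type":"number"}},"yaw":{"type":"number"}}}},"grip":{"type":"number"},"squeeze":{"type":"number"}},"required":["targets"]}

```bash
ls; mkdir -p pics
python3 - <<'E'
from plant import get_state,cams,r
import cv2,numpy as np,pickle
s=get_state();print(s)
for n in("scene","top"):
    c=cams.capture(n);pickle.dump(c,open(f"pics/{n}.pkl","wb"))
    cv2.imwrite(f"pics/{n}.png",cv2.resize(c["image"][:,:,::-1],(800,600)))
    R=np.array(c["R"]);print(n,-R.T@c["t"],c["fx"],c["cx"],c["cy"],R[2])
E
```

```text
pics
{'time_s': 0.0, 'joints': array([-5.26498819e+01,  2.05919529e+01,  6.34670150e-01, -2.06016620e-02,
       -7.01358200e+01, -1.65059405e+01]), 'qd': array([ 0.01992211,  0.05955207, -0.00703924, -0.07702261, -0.02257236,
        0.02644694]), 'joint_torque': array([-3.16033482e-03, -5.82722425e+01,  2.93044192e+01,  6.99734151e+00,
        6.67826651e-03, -1.71478664e-04]), 'tcp_pos': array([ 0.2399963 , -0.63041549,  0.24762211]), 'eef_rot': array([ 1.79905231e+02, -7.88573458e-03, -1.59162832e+02]), 'contact_force': array([-0.4381066 ,  0.40745931, -0.09975273]), 'moment': array([-0.0830401 , -0.02092572,  0.02962951]), 'gripper_force': 0.0, 'gripper_width': 0.08811675433887628}
scene [ 1.40882963 -0.15134486  0.84857429] 418.26518839953343 258.50982315227634 188.71218824241623 [-0.75071764  0.1314853  -0.64740609]
top [ 0.48149033 -0.00298247  1.24393047] 349.5592541208646 253.60224600930385 188.81124679082822 [ 0.04625704  0.00317213 -0.99892453]
```

View pics/scene.png

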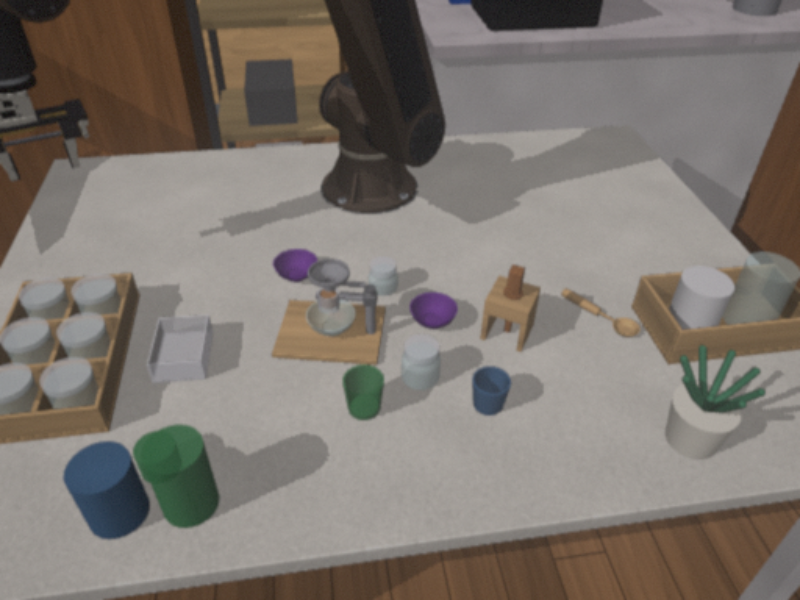

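View pics/top.png

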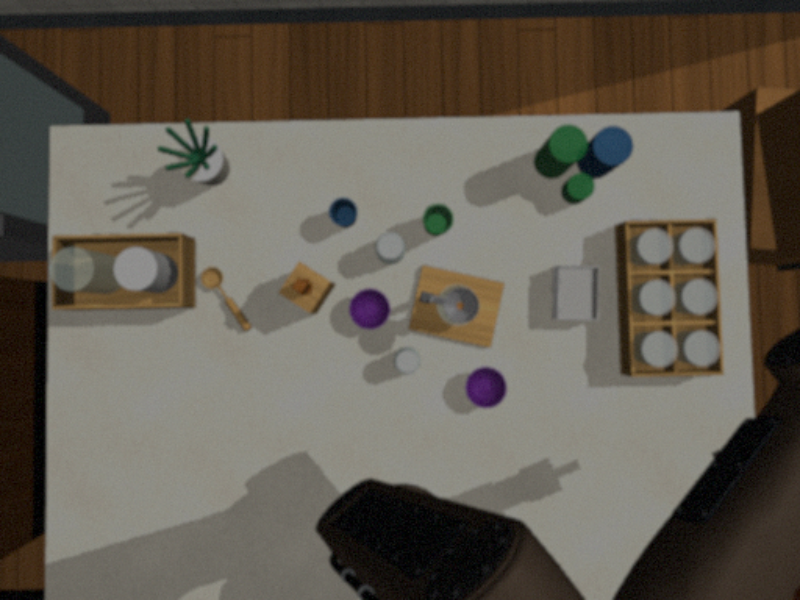

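The pictures show these candidates:
- **Pusher:** the only one is the brown handle in the block, at scene (514,282) and top (302,287).
- **Stand and cup:** scene (330,300) and top (457,305), with the post on the left at top (425,297). The glass bowl below at scene (330,320) is the real one.
- **Look-alikes to leave alone:** the purple bowls at top (370,308) and (486,387).

```bash
cat > h.py <<'E'
import numpy as np,cv2
def world(c,st=None):
    z=c["range_z"];v,u=np.mgrid[:384,:512]
    P=np.stack([(u-c["cx"])/c["fx"]*z,(v-c["cy"])/c["fy"]*z,z],-1)
    return (P-np.array(c["t"]))@np.array(c["R"])
def ray(c,u,v,h):
    R=np.array(c["R"]);o=-R.T@np.array(c["t"]);d=R.T@np.array([(u-c["cx"])/c["fx"],(v-c["cy"])/c["fy"],1])
    return o+d*(h-o[2])/d[2]
E
python3 - <<'E'
import pickle,numpy as np,cv2
from h import *
c=pickle.load(open("pics/top.pkl","rb"));W=world(c);im=c["image"]
hsv=cv2.cvtColor(im,cv2.COLOR_RGB2HSV)
np.set_printoptions(precision=4,suppress=True)
print("handle/block z(mm):");print((W[168:202:2,178:216:2,2]*1000).astype(int))
wood=((hsv[...,1]>70)&(hsv[...,0]<25)).astype(np.uint8)
for name,(r0,r1,c0,c1),h in(("board",(165,228,255,330),.012),("block",(160,206,172,218),.095)):
    m=np.zeros_like(wood);m[r0:r1,c0:c1]=wood[r0:r1,c0:c1]
    ct=max(cv2.findContours(m,0,2)[0],key=cv2.contourArea)
    pts=np.array([ray(c,u,v,h)[:2] for u,v in cv2.convexHull(ct)[:,0]],np.float32)
    print(name,cv2.minAreaRect(pts))
for lo,hi,b in((.14,.165,"handletop"),(.085,.1,"blocktop")):
    m=(W[...,2]>lo)&(W[...,2]<hi);m[:,:172]=0;m[:,220:]=0;m[:160]=0;m[206:]=0
    p=W[m];print(b,m.sum(),p.mean(0) if len(p) else 0,cv2.minAreaRect(p[:,:2].astype(np.float32)) if len(p)>3 else 0)
m=(W[...,2]>.135)&(W[...,2]<.155);m[:,:255]=0;m[:,330:]=0;m[:165]=0;m[228:]=0
p=W[m];print("rim",m.sum(),cv2.minEnclosingCircle(p[:,:2].astype(np.float32)) if len(p) else 0)
s=pickle.load(open("pics/scene.pkl","rb"))
a=im[155:235,165:335][:,:,::-1];b=s["image"][155:235,165:355][:,:,::-1]
cv2.imwrite("pics/c1.png",np.vstack([cv2.resize(a,(680,320),interpolation=2)[:290],cv2.resize(b,(680,286),interpolation=2)]))
E
```

```text
handle/block z(mm):
[[  0   2   2  -1   5   4  96  94   0   0   1   0   7   2   0   0  -2   4
    0]
 [  0   0   0   0   5  -2  96  91  98 100   0  -1   3   0  -1   4  -1   1
    2]
 [  0  -2  -3  -1   2  98  95  96  92  92  95   3   0   1   3   0   0   4
    5]
 [  0   2   0  -1  93  98  97  95  95  98  94  96  97   0  -3   1   5  -3
    4]
 [  0  -1   5   0  96  95  93  98  94  98  95  96 101  97  -1   0   0  -2
    0]
 [  2   0   5  96  98  91 146 150 103 102  94  97  93  94  95  99   4   4
    0]
 [ -3   1  99  97  98 152 150 151 154 112  99  94  95  96  94  97  96  67
   -1]
 [  4   4  96 100  94 150 152 152 151 141 112  98  96  95  97  93  80  41
   -3]
 [ -1  95  96  94  94 149 150 153 151 126 102  92  97  93  91  97  57  17
    9]
 [ 96  96  93  94  94  92 102 151 140 106 104  94  96  95  98  68  32   1
    3]
 [ -3  96  98  99  97  93  98 102 101 101  92  94  97  96  86  47   0   1
    1]
 [  0  -1   0  96  93  97  95  94  94  93  90  95  98  92  62  14   2   0
   -1]
 [  2   2   8   0  99  95  96  93  94  94  96  94 100  67  29   0  -2  -1
   -1]
 [  1   1   0   0   0   0  
[... 178 characters left out ...]
92  75  36   3   0  -4   0   1
    6]
 [  0   0   0  -3  -1   0   0  -3  -1   0   2  51   6  -2  -2  -1   0   0
   -3]]
board ((0.511896014213562, -0.13253243267536163), (0.1901097595691681, 0.14968636631965637), 76.24579620361328)
block ((0.5542117953300476, 0.1914023458957672), (0.0899614691734314, 0.08020930737257004), 55.40266418457031)
handletop 61 [0.5572 0.1946 0.1512] ((0.5575957298278809, 0.1953691989183426), (0.023516945540905, 0.023762749508023262), 59.70969772338867)
blocktop 491 [0.5565 0.1944 0.0955] ((0.5577183961868286, 0.19581905007362366), (0.08065679669380188, 0.08009181916713715), 56.39859390258789)
rim 147 ((0.5109464526176453, -0.12883783876895905), 0.03639129549264908)
```

View pics/c1.png

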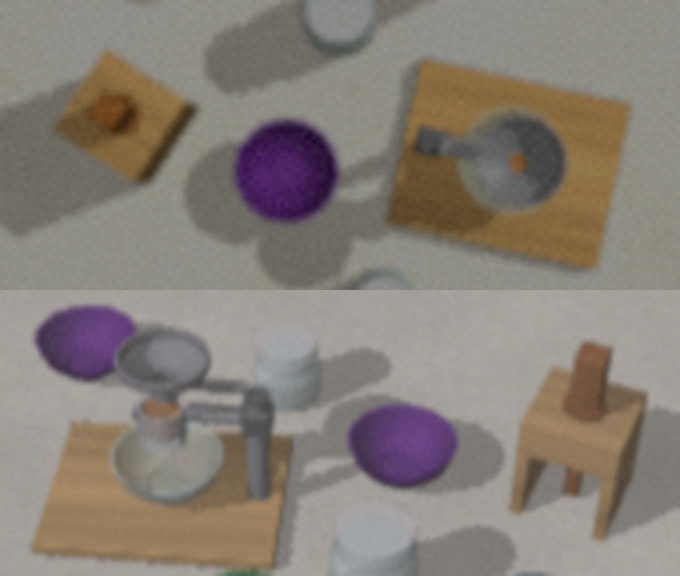

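Stand centre is near (0.512, -0.1325) with yaw about -14°. The pusher is near (0.557, 0.195). I'll go over the stand first and take a close look from the wrist.

>>> apply_moves([
  {"dp": [0.27, 0.5, 0.11], "yaw": 37},
  {"dp": [0.27, 0.5, 0.11], "yaw": 37},
  {"dp": [0.27, 0.5, 0.11], "yaw": 37},
  {"dp": [0.27, 0.5, 0.11], "yaw": 37},
  {"dp": [0.27, 0.5, 0.11], "yaw": 37},
  {"dp": [0.27, 0.5, 0.11], "yaw": 37},
  {"dp": [0.27, 0.5, 0.11], "yaw": 37},
  {"dp": [0.27, 0.5, 0.11], "yaw": 37},
  {"dp": [0.27, 0.5, 0.11], "yaw": 37},
  {"dp": [0.27, 0.5, 0.11], "yaw": 37},
  {"dp": [0.27, 0.5, 0.11], "yaw": 37},
  {"dp": [0.27, 0.5, 0.11], "yaw": 37},
  {"dp": [0.27, 0.5, 0.11], "yaw": 37},
  {"dp": [0.27, 0.5, 0.11], "yaw": 37},
  {"dp": [0.27, 0.5, 0.11], "yaw": 37},
  {"dp": [0.27, 0.5, 0.11], "yaw": 37},
  {"dp": [0.27, 0.5, 0.11], "yaw": 37},
  {"dp": [0.27, 0.5, 0.11], "yaw": 37},
  {"dp": [0.27, 0.5, 0.11], "yaw": 37},
  {"dp": [0.27, 0.5, 0.11], "yaw": 37},
], grip=-1)

```text
time_s: 1.77
tcp_pos: [0.5096, -0.1318, 0.3585]
eef_rot: [180.0, -0.0, -122.2]
contact_force: [0.3, 0.4, -0.2]
gripper_width: 0.0878
gripper_force: 0.0
```

```bash
cat >> h.py <<'E'
from scipy.spatial.transform import Rotation as Ro
def wrist():
    from plant import get_state,cams
    s=get_state();c=cams.capture("wrist");T=np.eye(4);T[:3,:3]=Ro.from_euler("xyz",s["eef_rot"],degrees=True).as_matrix();T[:3,3]=s["tcp_pos"]
    M=np.linalg.inv(T@np.array(c["T_tool_cam"]));c["R"]=M[:3,:3];c["t"]=M[:3,3];return s,c
E
python3 - <<'E'
from h import *;import pickle
s,c=wrist();pickle.dump(c,open("pics/w1.pkl","wb"));print(s["time_s"],s["tcp_pos"],s["eef_rot"],c["T_tool_cam"],c["fx"])
cv2.imwrite("pics/w1.png",cv2.resize(c["image"][:,:,::-1],(800,600)))
E
```

```text
1.7667 [ 0.50962845 -0.13175839  0.35846182] [ 1.79988583e+02 -7.43368367e-03 -1.22247547e+02] [[-4.69218034e-04 -9.50653795e-01 -3.10253352e-01  8.34991543e-02]
 [ 9.99999461e-01 -7.33264638e-04  7.34441796e-04  1.18859758e-05]
 [-9.25697692e-04 -3.10252840e-01  9.50653627e-01 -1.35743363e-01]
 [ 0.00000000e+00  0.00000000e+00  0.00000000e+00  1.00000000e+00]] 314.0218472816939
```

View pics/w1.png

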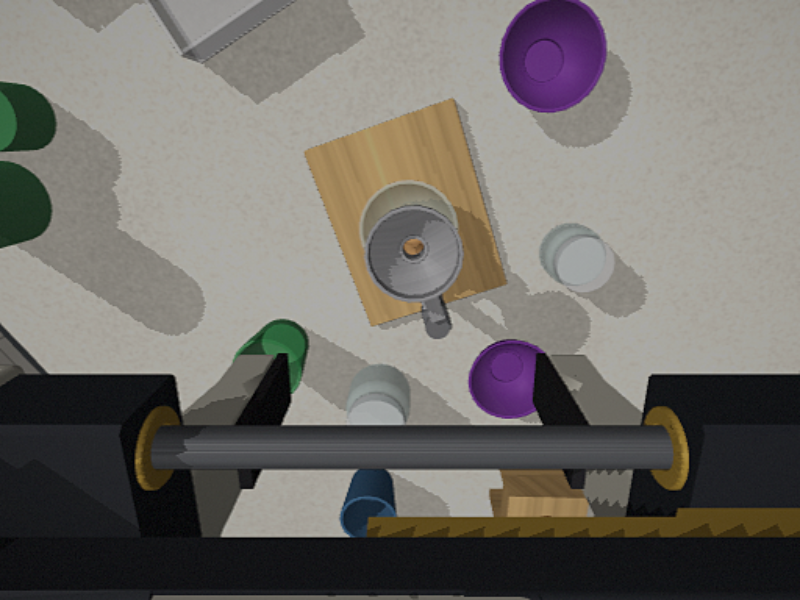

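The wrist view shows the board corners at (304,152), (455,98), (507,284) and (372,326). The cup rim is centred near (414,253), and its hole, with the cork showing through, is at (413,247).

Run:
```python
from h import *;import pickle
c=pickle.load(open("pics/w1.pkl","rb"));k=.64
Q=np.array([ray(c,u*k,v*k,.012)[:2] for u,v in((304,152),(455,98),(507,284),(372,326))],np.float32)
print("board",Q,Q.mean(0),cv2.minAreaRect(Q))
hsv=cv2.cvtColor(c["image"],cv2.COLOR_RGB2HSV)
g=((hsv[...,1]<50)&(hsv[...,2]<150)).astype(np.uint8)
W=world(c)
m=(W[...,2]>.136)&(W[...,2]<.156);m[:100]=0;m[215:]=0;m[:,:210]=0;m[:,330:]=0
ct=max(cv2.findContours(m.astype(np.uint8),0,1)[0],key=len)[:,0]
p=np.array([ray(c,u,v,.146)[:2] for u,v in ct]);A=np.c_[2*p,np.ones(len(p))]
for i in range(4):
    x=np.linalg.lstsq(A,(p**2).sum(1),rcond=None)[0];rr=np.sqrt(x[2]+x[0]**2+x[1]**2);e=np.abs(np.hypot(*(p-x[:2]).T)-rr);p=p[e<.0025];A=A[e<.0025]
print("rim",x[:2],rr,len(p))
# cup interior surface 0.128..0.14 contour centroid; hole mask
h=((hsv[...,1]>70)&(hsv[...,0]<25)).astype(np.uint8);h[:150]=0;h[166:]=0;h[:,:254]=0;h[:,276:]=0
u,v=cv2.minEnclosingCircle(np.argwhere(h)[:,::-1].astype(np.float32))[0];print("hole px",u/k,v/k,h.sum(),ray(c,u,v,.126),ray(c,u,v,.108))
cv2.imwrite("pics/c2.png",cv2.resize(c["image"][125:200,225:305,::-1],(640,600),interpolation=2))
```

```text
board [[ 0.56120193 -0.23940594]
 [ 0.41595963 -0.20409776]
 [ 0.46192598 -0.02175139]
 [ 0.60532296 -0.05724533]] [ 0.5111026 -0.1306251] ((0.5107905268669128, -0.13039064407348633), (0.18804407119750977, 0.14947238564491272), 76.3365249633789)
rim [ 0.5096121  -0.12807265] 0.03570907218880917 175
hole px 412.5 246.09375 104 [ 0.50925481 -0.12993308  0.126     ] [ 0.51141342 -0.126392    0.108     ]
```

View pics/c2.png

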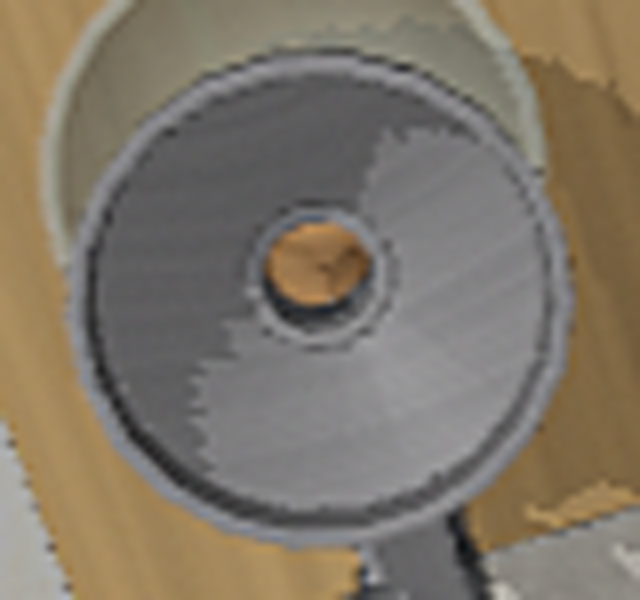

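>>> apply_moves([
  {"dp": [-0.005, 0.327, -0.03], "yaw": 0},
  {"dp": [-0.005, 0.327, -0.03], "yaw": 0},
  {"dp": [-0.005, 0.327, -0.03], "yaw": 0},
  {"dp": [-0.005, 0.327, -0.03], "yaw": 0},
  {"dp": [-0.005, 0.327, -0.03], "yaw": 0},
  {"dp": [-0.005, 0.327, -0.03], "yaw": 0},
  {"dp": [-0.005, 0.327, -0.03], "yaw": 0},
  {"dp": [-0.005, 0.327, -0.03], "yaw": 0},
  {"dp": [-0.005, 0.327, -0.03], "yaw": 0},
  {"dp": [-0.005, 0.327, -0.03], "yaw": 0},
  {"dp": [-0.005, 0.327, -0.03], "yaw": 0},
])

```text
time_s: 2.73
tcp_pos: [0.5051, 0.1958, 0.3284]
eef_rot: [180.0, -0.0, -122.1]
contact_force: [0.2, 0.3, -0.2]
gripper_width: 0.0877
gripper_force: 0.0
```

Run:
```python
from h import *;import pickle
c=pickle.load(open("pics/w1.pkl","rb"));print("hole",ray(c,264.6,158.9,.126))
s,c=wrist();pickle.dump(c,open("pics/w2.pkl","wb"));W=world(c);np.set_printoptions(precision=4,suppress=True)
near=np.hypot(W[...,0]-.557,W[...,1]-.195)<.07
for lo,hi,hh in((.143,.159,.151),(.087,.104,.095)):
    m=near&(W[...,2]>lo)&(W[...,2]<hi)
    ct=max(cv2.findContours(m.astype(np.uint8),0,2)[0],key=cv2.contourArea)[:,0]
    p=np.array([ray(c,u,v,hh)[:2] for u,v in ct],np.float32);print(hh,m.sum(),cv2.minAreaRect(p),ct.mean(0)/.64)
cv2.imwrite("pics/w2.png",cv2.resize(c["image"][:,:,::-1],(800,600)))
```

```text
hole [ 0.50956203 -0.1280955   0.126     ]
0.151 515 ((0.5547951459884644, 0.1952718198299408), (0.02460455894470215, 0.024022938683629036), 57.80612564086914) [345.8333 291.5179]
0.095 3376 ((0.5557062029838562, 0.19611921906471252), (0.08141730725765228, 0.07989160716533661), 56.164512634277344) [360.0361 267.6082]
```

View pics/w2.png

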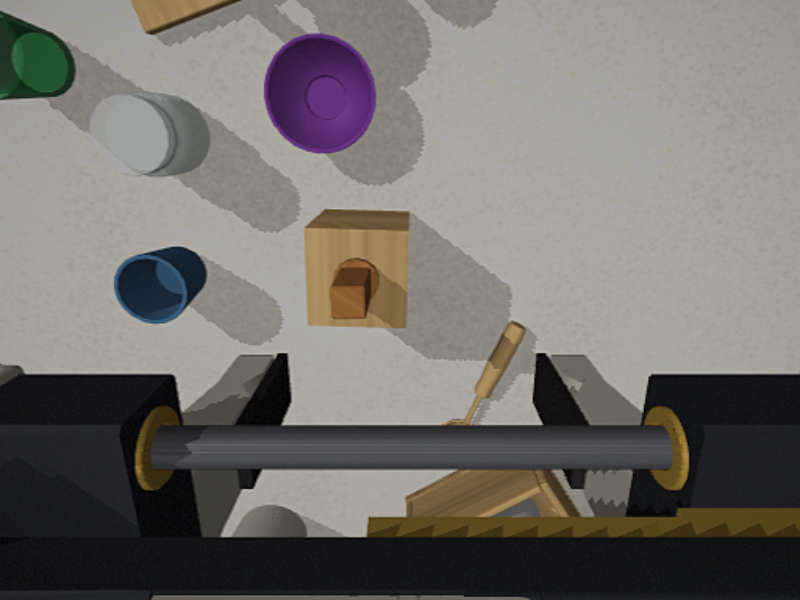

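The view shows the handle top at (346,292) on the block top centred near (360,268), with the jaws already square to the handle. Now I'll grasp it.

>>> apply_moves([
  {"dp": [0.025, 0, 0]},
  {"dp": [0.05, -0.0005, -0.02]},
  {"dp": [0.05, -0.0005, -0.06]},
  {"dp": [0.05, -0.0005, -0.1]},
  {"dp": [0.05, -0.0005, -0.14]},
  {"dp": [0.05, -0.0005, -0.17]},
  {"dp": [0.05, -0.0005, -0.185]},
  {"dp": [0.05, -0.0005, -0.195]},
  {"dp": [0.05, -0.0005, -0.195]},
  {"dp": [0.05, -0.0005, -0.195]},
])

```text
$.targets[0]: bad value
```

>>> apply_moves([
  {"dp": [0, 0, 0]},
  {"dp": [0, 0, 0]},
  {"dp": [0, 0, 0]},
  {"dp": [0, 0, 0]},
  {"dp": [0, 0, 0]},
  {"dp": [0, 0, 0]},
  {"dp": [0, 0, 0]},
  {"dp": [0, 0, 0]},
], grip=1, squeeze=50)

```text
$.targets[0]: bad value
```

Yaw has to be given in every row.

>>> apply_moves([
  {"dp": [0.025, 0, 0], "yaw": 0},
  {"dp": [0.05, -0.0005, -0.02], "yaw": 0},
  {"dp": [0.05, -0.0005, -0.06], "yaw": 0},
  {"dp": [0.05, -0.0005, -0.1], "yaw": 0},
  {"dp": [0.05, -0.0005, -0.14], "yaw": 0},
  {"dp": [0.05, -0.0005, -0.17], "yaw": 0},
  {"dp": [0.05, -0.0005, -0.185], "yaw": 0},
  {"dp": [0.05, -0.0005, -0.195], "yaw": 0},
  {"dp": [0.05, -0.0005, -0.195], "yaw": 0},
  {"dp": [0.05, -0.0005, -0.195], "yaw": 0},
])

```text
time_s: 3.62
tcp_pos: [0.5558, 0.195, 0.1343]
eef_rot: [-180.0, 0.0, -122.2]
contact_force: [0.9, -0.5, 0.9]
gripper_width: 0.0877
gripper_force: 0.0
```

>>> apply_moves([
  {"dp": [0, 0, 0], "yaw": 0},
  {"dp": [0, 0, 0], "yaw": 0},
  {"dp": [0, 0, 0], "yaw": 0},
  {"dp": [0, 0, 0], "yaw": 0},
  {"dp": [0, 0, 0], "yaw": 0},
  {"dp": [0, 0, 0], "yaw": 0},
  {"dp": [0, 0, 0], "yaw": 0},
  {"dp": [0, 0, 0], "yaw": 0},
], grip=1, squeeze=50)

```text
time_s: 4.28
tcp_pos: [0.5551, 0.1958, 0.1336]
eef_rot: [-180.0, 0.0, -122.2]
contact_force: [0.3, -0.5, -0.6]
gripper_width: 0.0399
gripper_force: 0.0
```

>>> apply_moves([
  {"dp": [0, 0, 0], "yaw": 0},
  {"dp": [0, 0, 0], "yaw": 0},
  {"dp": [0, 0, 0], "yaw": 0},
  {"dp": [0, 0, 0], "yaw": 0},
  {"dp": [0, 0, 0], "yaw": 0},
  {"dp": [0, 0, 0], "yaw": 0},
])

```text
time_s: 4.78
tcp_pos: [0.5552, 0.1957, 0.1335]
eef_rot: [-180.0, -0.0, -122.2]
contact_force: [1.7, 0.3, -0.5]
gripper_width: 0.0237
gripper_force: 50.0
```

>>> apply_moves([
  {"dp": [0, 0, 0.008], "yaw": 0},
  {"dp": [0, 0, 0.024], "yaw": 0},
  {"dp": [0, 0, 0.048], "yaw": 0},
  {"dp": [0, 0, 0.075], "yaw": 0},
  {"dp": [0, 0, 0.105], "yaw": 0},
  {"dp": [0, 0, 0.135], "yaw": 0},
  {"dp": [0, 0, 0.16], "yaw": 0},
  {"dp": [0, 0, 0.18], "yaw": 0},
  {"dp": [0, 0, 0.18], "yaw": 0},
  {"dp": [0, 0, 0.18], "yaw": 0},
  {"dp": [0, 0, 0.18], "yaw": 0},
])

```text
time_s: 5.7
tcp_pos: [0.5546, 0.1955, 0.313]
eef_rot: [179.9, -0.0, -122.2]
contact_force: [0.5, -0.4, -1.8]
gripper_width: 0.0235
gripper_force: 50.0
```

Run:
```python
from h import *;import pickle
from plant import cams,get_state
s,c=wrist();print(s["tcp_pos"],s["contact_force"],s["moment"]);W=world(c)
a=c["image"][120:320,140:370,::-1]
sc=cams.capture("scene");pickle.dump((c,sc),open("pics/lift.pkl","wb"));b=sc["image"][90:240,260:400,::-1]
cv2.imwrite("pics/c3.png",np.hstack([cv2.resize(a,(430,374)),cv2.resize(b,(349,374))]))
np.set_printoptions(precision=4,suppress=True)
# pusher points in wrist depth, in world rel. TCP
p=W.reshape(-1,3);hs=cv2.cvtColor(c["image"],cv2.COLOR_RGB2HSV).reshape(-1,3)
m=(hs[:,1]>70)&(hs[:,0]<25)&(np.hypot(p[:,0]-s["tcp_pos"][0],p[:,1]-s["tcp_pos"][1])<.03)&(p[:,2]>.12)
q=p[m]-s["tcp_pos"];print(m.sum(),q.min(0),q.max(0))
for z in np.arange(-.13,-.0,.02):
    k=abs(q[:,2]-z)<.01
    if k.sum()>5:print(z,k.sum(),q[k].mean(0), q[k][:,:2]@np.array([-.847,.532]).mean() if 0 else np.percentile(q[k][:,:2]@np.array([-.847,.532]),[3,97]))
```

```text
[0.55457398 0.19553337 0.31298588] [ 0.53467964 -0.43243879 -1.7800584 ] [ 0.02322511  0.05377759 -0.05427258]
6523 [-0.0293 -0.03   -0.1279] [0.0157 0.0189 0.0753]
-0.13 38 [-0.0026 -0.0031 -0.1241] [-0.0058  0.007 ]
-0.11 118 [-0.0025 -0.0031 -0.1097] [-0.0058  0.0068]
-0.09 145 [-0.0024 -0.0035 -0.0898] [-0.0059  0.0062]
-0.06999999999999999 98 [-0.0027 -0.0036 -0.0737] [-0.005   0.0058]
-0.029999999999999985 949 [-0.0061 -0.0093 -0.0306] [-0.0141  0.0147]
-0.009999999999999981 839 [-0.0056 -0.0087 -0.0095] [-0.0116  0.0115]
```

View pics/c3.png

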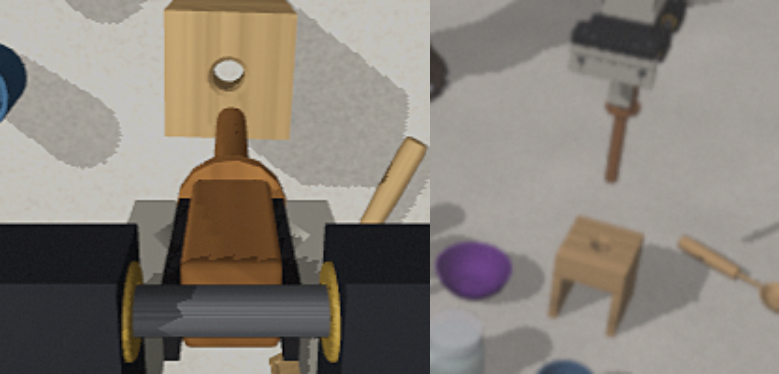

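The pusher hangs upright in the jaws, with the rod tip at (231,112) in the left crop. The empty block hole is at (229,72). Next I'll carry it over the cup.

>>> apply_moves([
  {"dp": [-0.004, -0.028, 0], "yaw": 0},
  {"dp": [-0.008, -0.065, 0], "yaw": 0},
  {"dp": [-0.014, -0.103, 0], "yaw": 0},
  {"dp": [-0.02, -0.14, 0], "yaw": 0},
  {"dp": [-0.025, -0.178, 0], "yaw": 0},
  {"dp": [-0.03, -0.215, 0], "yaw": 0},
  {"dp": [-0.035, -0.25, 0], "yaw": 0},
  {"dp": [-0.039, -0.28, 0], "yaw": 0},
  {"dp": [-0.042, -0.305, 0], "yaw": 0},
  {"dp": [-0.0445, -0.319, 0], "yaw": 0},
  {"dp": [-0.0453, -0.325, 0], "yaw": 0},
  {"dp": [-0.0453, -0.325, -0.01], "yaw": 0},
  {"dp": [-0.0453, -0.325, -0.02], "yaw": 0},
  {"dp": [-0.0453, -0.325, -0.03], "yaw": 0},
  {"dp": [-0.0453, -0.325, -0.03], "yaw": 0},
  {"dp": [-0.0453, -0.325, -0.03], "yaw": 0},
])

```text
time_s: 7.13
tcp_pos: [0.5095, -0.1286, 0.2823]
eef_rot: [179.9, -0.1, -122.1]
contact_force: [0.6, -0.0, -0.9]
gripper_width: 0.0235
gripper_force: 50.0
```

Run:
```python
from h import *;import pickle
s,c=wrist();print(s["tcp_pos"],s["contact_force"],s["moment"])
pickle.dump(c,open("pics/w4.pkl","wb"))
cv2.imwrite("pics/c4.png",cv2.resize(c["image"][130:260,200:330,::-1],(600,600),interpolation=2))
```

```text
[ 0.5094877  -0.12856227  0.28231017] [ 0.63534849 -0.01705976 -0.85179453] [ 0.0140674   0.01544105 -0.03326104]
```

View pics/c4.png

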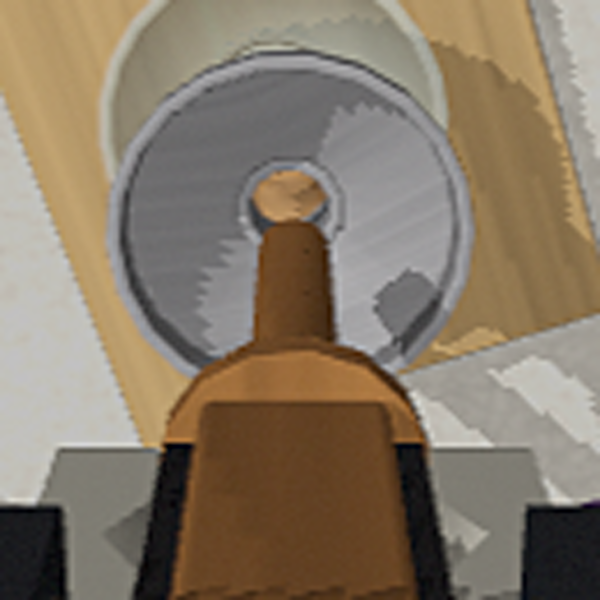

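The hole's upper edge is centred near (290,209) in the crop. The rod tip's near edge is at (295,222).

Run:
```python
from h import *;import pickle
c=pickle.load(open("pics/w4.pkl","rb"));f=130/600
P=lambda x,y,z:ray(c,200+(x+.5)*f-.5,130+(y+.5)*f-.5,z)
h=P(290,209,.126);t=P(295,221,.1545);tx=np.array([-.532,-.847]);ty=np.array([-.847,.532])
print("hole",h,"left/right/top",[P(*q,.126)[:2] for q in((249,205),(331,205),(290,168))])
tc=t[:2]-.0065*tx;print("tip",tc);d=h[:2]-tc;print("move",d,"in tool x,y",d@tx,d@ty)
W=world(c);q=W.reshape(-1,3);k=(abs(q[:,2]-.165)<.008)&(np.hypot(*(q[:,:2]-tc).T)<.012);print("rod surf",q[k].mean(0)[:2]-.0055*tx,k.sum())
```

```text
hole [ 0.51008461 -0.12800615  0.126     ] left/right/top [array([ 0.5168908 , -0.13331491]), array([ 0.50234961, -0.12417205]), array([ 0.50536939, -0.13550634])]
tip [ 0.50964709 -0.12694266]
move [ 0.00043752 -0.00106349] in tool x,y 0.0006680153177478882 -0.0009363563563480193
rod surf [ 0.50966065 -0.1270661 ] 83
```

>>> apply_moves([
  {"dp": [0.0004, -0.001, -0.004], "yaw": 0},
  {"dp": [0.0004, -0.001, -0.012], "yaw": 0},
  {"dp": [0.0004, -0.001, -0.02], "yaw": 0},
  {"dp": [0.0004, -0.001, -0.025], "yaw": 0},
  {"dp": [0.0004, -0.001, -0.028], "yaw": 0},
  {"dp": [0.0004, -0.001, -0.03], "yaw": 0},
  {"dp": [0.0004, -0.001, -0.031], "yaw": 0},
  {"dp": [0.0004, -0.001, -0.031], "yaw": 0},
  {"dp": [0.0004, -0.001, -0.031], "yaw": 0},
])

```text
time_s: 7.93
tcp_pos: [0.5104, -0.1304, 0.2528]
eef_rot: [-180.0, 0.0, -122.2]
contact_force: [0.0, -0.3, -0.9]
gripper_width: 0.0241
gripper_force: 50.0
```

>>> apply_moves([
  {"dp": [0, 0, -0.001], "yaw": 0},
  {"dp": [0, 0, -0.002], "yaw": 0},
  {"dp": [0, 0, -0.003], "yaw": 0},
  {"dp": [0, 0, -0.004], "yaw": 0},
  {"dp": [0, 0, -0.004], "yaw": 0},
  {"dp": [0, 0, -0.004], "yaw": 0},
])

```text
time_s: 8.43
tcp_pos: [0.5102, -0.1303, 0.2485]
eef_rot: [180.0, -0.0, -122.2]
contact_force: [0.3, 0.2, -2.3]
gripper_width: 0.0238
gripper_force: 50.0
```

>>> apply_moves([
  {"dp": [0, 0, -0.001], "yaw": 0},
  {"dp": [0, 0, -0.002], "yaw": 0},
  {"dp": [0, 0, -0.003], "yaw": 0},
  {"dp": [0, 0, -0.004], "yaw": 0},
  {"dp": [0, 0, -0.004], "yaw": 0},
  {"dp": [0, 0, -0.004], "yaw": 0},
])

```text
time_s: 8.93
tcp_pos: [0.5102, -0.1303, 0.2445]
eef_rot: [180.0, -0.0, -122.2]
contact_force: [-0.2, 0.7, -1.3]
gripper_width: 0.0235
gripper_force: 50.0
```

>>> apply_moves([
  {"dp": [0, 0, -0.002], "yaw": 0},
  {"dp": [0, 0, -0.004], "yaw": 0},
  {"dp": [0, 0, -0.006], "yaw": 0},
  {"dp": [0, 0, -0.008], "yaw": 0},
  {"dp": [0, 0, -0.01], "yaw": 0},
  {"dp": [0, 0, -0.012], "yaw": 0},
  {"dp": [0, 0, -0.012], "yaw": 0},
  {"dp": [0, 0, -0.012], "yaw": 0},
])

```text
time_s: 9.6
tcp_pos: [0.5102, -0.1303, 0.2324]
eef_rot: [180.0, -0.0, -122.2]
contact_force: [-0.4, -0.1, -2.3]
gripper_width: 0.024
gripper_force: 50.0
```

>>> apply_moves([
  {"dp": [0, 0, -0.0015], "yaw": 0},
  {"dp": [0, 0, -0.003], "yaw": 0},
  {"dp": [0, 0, -0.0045], "yaw": 0},
  {"dp": [0, 0, -0.006], "yaw": 0},
  {"dp": [0, 0, -0.0075], "yaw": 0},
  {"dp": [0, 0, -0.009], "yaw": 0},
  {"dp": [0, 0, -0.0105], "yaw": 0},
  {"dp": [0, 0, -0.012], "yaw": 0},
  {"dp": [0, 0, -0.0135], "yaw": 0},
  {"dp": [0, 0, -0.015], "yaw": 0},
])

```text
time_s: 10.43
tcp_pos: [0.511, -0.1305, 0.219]
eef_rot: [-179.9, 0.0, -122.1]
contact_force: [-2.8, 2.3, 9.4]
gripper_width: 0.024
gripper_force: 50.0
```

>>> apply_moves([
  {"dp": [0, 0, -0.0015], "yaw": 0},
  {"dp": [0, 0, -0.003], "yaw": 0},
  {"dp": [0, 0, -0.0045], "yaw": 0},
  {"dp": [0, 0, -0.006], "yaw": 0},
  {"dp": [0, 0, -0.0075], "yaw": 0},
  {"dp": [0, 0, -0.009], "yaw": 0},
  {"dp": [0, 0, -0.0105], "yaw": 0},
  {"dp": [0, 0, -0.012], "yaw": 0},
  {"dp": [0, 0, -0.0135], "yaw": 0},
  {"dp": [0, 0, -0.015], "yaw": 0},
])

```text
time_s: 11.27
tcp_pos: [0.511, -0.1304, 0.2041]
eef_rot: [-179.9, 0.0, -122.1]
contact_force: [-3.0, 1.2, 9.5]
gripper_width: 0.0236
gripper_force: 50.0
```

>>> apply_moves([
  {"dp": [0, 0, -0.0015], "yaw": 0},
  {"dp": [0, 0, -0.003], "yaw": 0},
  {"dp": [0, 0, -0.0045], "yaw": 0},
  {"dp": [0, 0, -0.006], "yaw": 0},
  {"dp": [0, 0, -0.0075], "yaw": 0},
  {"dp": [0, 0, -0.009], "yaw": 0},
  {"dp": [0, 0, -0.0105], "yaw": 0},
  {"dp": [0, 0, -0.012], "yaw": 0},
  {"dp": [0, 0, -0.0135], "yaw": 0},
  {"dp": [0, 0, -0.0135], "yaw": 0},
  {"dp": [0, 0, -0.0135], "yaw": 0},
])

```text
time_s: 12.18
tcp_pos: [0.5102, -0.1303, 0.1888]
eef_rot: [180.0, -0.0, -122.2]
contact_force: [-0.9, -0.1, -0.7]
gripper_width: 0.0239
gripper_force: 50.0
```

Run:
```python
from plant import cams
import cv2,pickle
c=cams.capture("scene");cv2.imwrite("pics/c5.png",cv2.resize(c["image"][140:240,150:270,::-1],(720,600),interpolation=2))
```

```text
(no output)
```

View pics/c5.png

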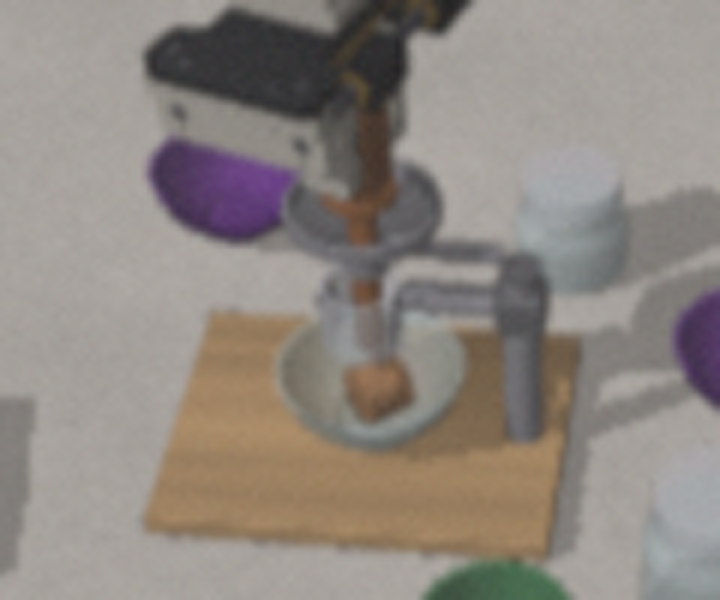

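The bung lies tilted in the bowl at (378,388), and the rod stands through the cup and spout. I'll hold briefly, then withdraw straight up.

>>> apply_moves([
  {"dp": [0, 0, 0], "yaw": 0},
  {"dp": [0, 0, 0], "yaw": 0},
  {"dp": [0, 0, 0], "yaw": 0},
  {"dp": [0, 0, 0.004], "yaw": 0},
  {"dp": [0, 0, 0.011], "yaw": 0},
  {"dp": [0, 0, 0.02], "yaw": 0},
  {"dp": [0, 0, 0.029], "yaw": 0},
  {"dp": [0, 0, 0.038], "yaw": 0},
  {"dp": [0, 0, 0.047], "yaw": 0},
  {"dp": [0, 0, 0.056], "yaw": 0},
  {"dp": [0, 0, 0.065], "yaw": 0},
  {"dp": [0, 0, 0.074], "yaw": 0},
  {"dp": [0, 0, 0.084], "yaw": 0},
  {"dp": [0, 0, 0.094], "yaw": 0},
  {"dp": [0, 0, 0.104], "yaw": 0},
  {"dp": [0, 0, 0.114], "yaw": 0},
  {"dp": [0, 0, 0.1245], "yaw": 0},
  {"dp": [0, 0, 0.1245], "yaw": 0},
])

```text
time_s: 13.73
tcp_pos: [0.5112, -0.1305, 0.3162]
eef_rot: [-179.8, 0.1, -122.1]
contact_force: [-0.1, 0.2, -0.7]
gripper_width: 0.024
gripper_force: 50.0
```

>>> apply_moves([
  {"dp": [0.004, 0.028, 0], "yaw": 0},
  {"dp": [0.008, 0.065, 0], "yaw": 0},
  {"dp": [0.014, 0.103, 0], "yaw": 0},
  {"dp": [0.02, 0.14, 0], "yaw": 0},
  {"dp": [0.025, 0.178, 0], "yaw": 0},
  {"dp": [0.03, 0.215, 0], "yaw": 0},
  {"dp": [0.035, 0.25, 0], "yaw": 0},
  {"dp": [0.039, 0.28, 0], "yaw": 0},
  {"dp": [0.042, 0.305, 0], "yaw": 0},
  {"dp": [0.044, 0.319, 0], "yaw": 0},
  {"dp": [0.0449, 0.326, 0], "yaw": 0},
  {"dp": [0.0449, 0.326, -0.02], "yaw": 0},
  {"dp": [0.0449, 0.326, -0.04], "yaw": 0},
  {"dp": [0.0449, 0.326, -0.055], "yaw": 0},
  {"dp": [0.0449, 0.326, -0.065], "yaw": 0},
  {"dp": [0.0449, 0.326, -0.065], "yaw": 0},
  {"dp": [0.0449, 0.326, -0.065], "yaw": 0},
])

```text
time_s: 15.15
tcp_pos: [0.5553, 0.195, 0.2487]
eef_rot: [-180.0, -0.0, -122.2]
contact_force: [0.5, -0.7, -1.5]
gripper_width: 0.0233
gripper_force: 50.0
```

Run:
```python
from h import *
s,c=wrist();print(s["time_s"],s["tcp_pos"],s["contact_force"])
cv2.imwrite("pics/c6.png",cv2.resize(c["image"][130:260,200:330,::-1],(500,500),interpolation=2))
```

```text
15.15 [0.5553056  0.19501801 0.24870227] [ 0.54207167 -0.69351624 -1.48736911]
```

View pics/c6.png

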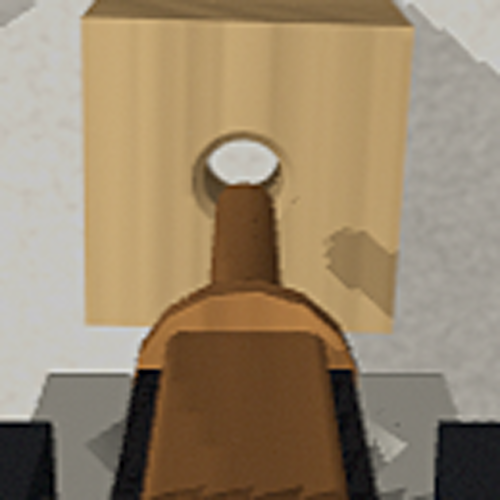

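The rod tip at (245,190) lines up with the block hole at (243,172). Going in now.

>>> apply_moves([
  {"dp": [0, 0, -0.008], "yaw": 0},
  {"dp": [0, 0, -0.016], "yaw": 0},
  {"dp": [0, 0, -0.024], "yaw": 0},
  {"dp": [0, 0, -0.031], "yaw": 0},
  {"dp": [0, 0, -0.037], "yaw": 0},
  {"dp": [0, 0, -0.043], "yaw": 0},
  {"dp": [0, 0, -0.043], "yaw": 0},
])

```text
time_s: 15.78
tcp_pos: [0.5545, 0.1954, 0.2039]
eef_rot: [179.9, -0.1, -122.2]
contact_force: [-0.7, -1.3, -1.8]
gripper_width: 0.0235
gripper_force: 50.0
```

>>> apply_moves([
  {"dp": [0, 0, -0.008], "yaw": 0},
  {"dp": [0, 0, -0.018], "yaw": 0},
  {"dp": [0, 0, -0.03], "yaw": 0},
  {"dp": [0, 0, -0.042], "yaw": 0},
  {"dp": [0, 0, -0.054], "yaw": 0},
  {"dp": [0, 0, -0.062], "yaw": 0},
  {"dp": [0, 0, -0.067], "yaw": 0},
  {"dp": [0, 0, -0.07], "yaw": 0},
  {"dp": [0, 0, -0.0715], "yaw": 0},
  {"dp": [0, 0, -0.0715], "yaw": 0},
  {"dp": [0, 0, -0.0715], "yaw": 0},
])

```text
time_s: 16.7
tcp_pos: [0.5554, 0.1958, 0.1345]
eef_rot: [-180.0, 0.0, -122.2]
contact_force: [-0.8, -0.9, -1.7]
gripper_width: 0.0238
gripper_force: 50.0
```

Almost home with no resistance. Opening lets it settle, then I'll retreat.

>>> apply_moves([
  {"dp": [0, 0, -0.0005], "yaw": 0},
  {"dp": [0, 0, -0.0005], "yaw": 0},
  {"dp": [0, 0, -0.0005], "yaw": 0},
  {"dp": [0, 0, -0.0005], "yaw": 0},
  {"dp": [0, 0, -0.0005], "yaw": 0},
  {"dp": [0, 0, -0.0005], "yaw": 0},
  {"dp": [0, 0, -0.0005], "yaw": 0},
  {"dp": [0, 0, -0.0005], "yaw": 0},
  {"dp": [0, 0, -0.0005], "yaw": 0},
  {"dp": [0, 0, -0.0005], "yaw": 0},
], grip=-1)

```text
time_s: 17.53
tcp_pos: [0.5551, 0.1957, 0.1335]
eef_rot: [180.0, -0.0, -122.2]
contact_force: [0.7, 0.5, 0.7]
gripper_width: 0.0841
gripper_force: 0.0
```

>>> apply_moves([
  {"dp": [0, 0, 0.01], "yaw": 0},
  {"dp": [0, 0, 0.03], "yaw": 0},
  {"dp": [0, 0, 0.06], "yaw": 0},
  {"dp": [0, 0, 0.09], "yaw": 0},
  {"dp": [0, 0, 0.12], "yaw": 0},
  {"dp": [0, 0, 0.15], "yaw": 0},
  {"dp": [0, 0, 0.18], "yaw": 0},
  {"dp": [-0.03, 0, 0.2], "yaw": 0},
  {"dp": [-0.05, 0, 0.2], "yaw": 0},
  {"dp": [-0.05, 0, 0.2], "yaw": 0},
])

```text
time_s: 18.37
tcp_pos: [0.5031, 0.1956, 0.3368]
eef_rot: [-180.0, 0.3, -122.1]
contact_force: [0.4, 0.8, -0.4]
gripper_width: 0.0874
gripper_force: 0.0
```

Run:
```python
from h import *
from plant import cams
s,c=wrist();W=world(c);print(s["time_s"],s["tcp_pos"],s["contact_force"])
near=np.hypot(W[...,0]-.555,W[...,1]-.195)<.07
for lo,hi,hh in((.143,.159,.151),(.087,.099,.095)):
    m=near&(W[...,2]>lo)&(W[...,2]<hi);ct=max(cv2.findContours(m.astype(np.uint8),0,2)[0],key=cv2.contourArea)[:,0]
    p=np.array([ray(c,u,v,hh)[:2] for u,v in ct],np.float32);print(hh,m.sum(),np.median(W[...,2][m]),cv2.minAreaRect(p))
t=cams.capture("scene");W=world(t);h=cv2.cvtColor(t["image"],cv2.COLOR_RGB2HSV)
m=(h[...,1]>70)&(h[...,0]<25)&(np.hypot(W[...,0]-.511,W[...,1]+.1305)<.042)&(W[...,2]>.018)&(W[...,2]<.1)
print("bung pts",m.sum(),W[m].mean(0),W[m].max(0))
```

```text
18.3667 [0.50308106 0.19555648 0.33683312] [ 0.35448845  0.75666388 -0.44422228]
0.151 487 0.15040416217930402 ((0.5543117523193359, 0.19598299264907837), (0.02521684020757675, 0.023825258016586304), 57.84672164916992)
0.095 3069 0.09458702942457564 ((0.5556108355522156, 0.19612812995910645), (0.0814666748046875, 0.07994793355464935), 56.1311149597168)
bung pts 76 [ 0.51998188 -0.12672984  0.03799364] [ 0.53237076 -0.11234943  0.04740743]
```

```bash
python3 -c "
from plant import r
print(r.close_job())"
```

```text
the job is handed in; nothing more can be done
None
```

The bung is in the bowl, the pusher is back fully home in its block, and the job is handed in at about 18 s; the highest force I read while pushing was about 10 N, and no verdict came back.

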